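Make up the socket tray and hang it on the louvred panel

TASK

Make up the socket tray for the next build: press the three sockets fully home on the spring clips of the tray's rail in size order, the smallest on the clip furthest from the tray's tall back plate and the largest on the one next to it, and lay every brass coupling nut in the open half of the tray. Then carry the loaded tray upright by its handle to the louvred panel and hang it by its lip on the free stretch of the topmost louvre, beside the bin already hanging there, square to the panel and with everything still in place. Leave the other things on the bench where they are.

Things in the scene. Friction and masses are not known exactly. Their poses are not given: they have to be found in the camera images.
- tray: the hang-on socket tray, loose blue plastic, 0.3 kg empty, 150 x 150 mm, standing on the bench. Origin: centre of its underside; x towards its tall back plate (outer face at x = 75 mm, 95 mm high), z up. Floor 4 mm thick; front and side walls 22 mm high, 3 mm thick; a middle wall 24 mm high along x. The +y half holds the clip rail, the -y half is open for nuts (about 67 x 144 mm)
- tray_handle (a point): centre of the tray's carrying handle, over the tray's centre and 73 mm above its underside: a bar 10 mm thick (y), 22 mm high (z), 114 mm long (x), clear on both sides, on two 10 mm posts at x = +-52 mm. Axes as the tray's
- tray_lip (a point): the tray's hanging lip along the top of its back plate, 140 mm long in y. Point: middle of its downward-open channel, under the lip's top, 79.5 mm behind (+x) and 19 mm above the handle point. The channel is 9 mm wide (x), between the back plate and a turned-down flange 3 mm thick that reaches 12 mm below this point; axes as the tray's
- tray_well (a point): centre of the floor of the tray's open half, 38 mm to -y of the tray's middle line and 4 mm above the tray's underside; axes as the tray's. Gussets 12 mm wide (x = 60 to 72 mm) stiffen the back plate on both side walls, up to 86 mm high
- clip_s (a point): clip for the smallest socket: front one, 44 mm to -x of the middle one. Point on the clip's axis at the rail's top face, 18 mm above the tray's underside; axes as the tray's. Two spring leaves 20 mm tall, 4 mm across at the tip, 12 mm at the bulge 11 mm up. A socket lowered over it rests on the leaves some 13 mm before home, needs a push of 5 to 10 N straight down and snaps home, its lower end flat on the rail
- clip_m (a point): clip for the middle socket: middle one, 48 mm to +y of the tray's middle line. Point on the clip's axis at the rail's top face, 18 mm above the tray's underside; axes as the tray's. Two spring leaves 20 mm tall, 4 mm across at the tip, 12 mm at the bulge 11 mm up. A socket lowered over it rests on the leaves some 13 mm before home, needs a push of 5 to 10 N straight down and snaps home, its lower end flat on the rail
- clip_l (a point): clip for the largest socket: rear one, 44 mm to +x, next to the back plate. Point on the clip's axis at the rail's top face, 18 mm above the tray's underside; axes as the tray's. Two spring leaves 20 mm tall, 4 mm across at the tip, 12 mm at the bulge 11 mm up. A socket lowered over it rests on the leaves some 13 mm before home, needs a push of 5 to 10 N straight down and snaps home, its lower end flat on the rail
- socket_s_mid (a point): the smallest of three steel sockets: a cylinder 18 mm in diameter, 34 mm tall, 50 g, standing on the bench drive end down. The drive hole in its underside, 9.5 mm across, accepts a spring clip at any yaw; the upper end is an open bore. This point is its centre, half-way up; z up along its axis
- socket_m_mid (a point): the middle-sized of three steel sockets: a cylinder 24 mm in diameter, 38 mm tall, 80 g, standing on the bench drive end down. The drive hole in its underside, 9.5 mm across, accepts a spring clip at any yaw; the upper end is an open bore. This point is its centre, half-way up; z up along its axis
- socket_l_mid (a point): the largest of three steel sockets: a cylinder 30 mm in diameter, 42 mm tall, 120 g, standing on the bench drive end down. The drive hole in its underside, 9.5 mm across, accepts a spring clip at any yaw; the upper end is an open bore. This point is its centre, half-way up; z up along its axis
- nut1_mid (a point): a brass hexagonal coupling nut, 17 mm across flats and so 19.6 mm wide from corner to corner as it lies on a flat, 36 mm long, 45 g; this point is its centre, 8.5 mm above what it lies on. x runs along its length: grip it across that (about its x it may be rolled by any sixth of a turn). Three to five of the five are there in a run (None from the start: absent)
- nut2_mid (a point): a brass hexagonal coupling nut, 17 mm across flats and so 19.6 mm wide from corner to corner as it lies on a flat, 36 mm long, 45 g; this point is its centre, 8.5 mm above what it lies on. x runs along its length: grip it across that (about its x it may be rolled by any sixth of a turn). Three to five of the five are there in a run (None from the start: absent)
- nut3_mid (a point): a brass hexagonal coupling nut, 17 mm across flats and so 19.6 mm wide from corner to corner as it lies on a flat, 36 mm long, 45 g; this point is its centre, 8.5 mm above what it lies on. x runs along its length: grip it across that (about its x it may be rolled by any sixth of a turn). Three to five of the five are there in a run (None from the start: absent)
- nut4_mid (a point): a brass hexagonal coupling nut, 17 mm across flats and so 19.6 mm wide from corner to corner as it lies on a flat, 36 mm long, 45 g; this point is its centre, 8.5 mm above what it lies on. x runs along its length: grip it across that (about its x it may be rolled by any sixth of a turn). Three to five of the five are there in a run (None from the start: absent)
- nut5_mid (a point): a brass hexagonal coupling nut, 17 mm across flats and so 19.6 mm wide from corner to corner as it lies on a flat, 36 mm long, 45 g; this point is its centre, 8.5 mm above what it lies on. x runs along its length: grip it across that (about its x it may be rolled by any sixth of a turn). Three to five of the five are there in a run (None from the start: absent)
- louvre (a point): free stretch of the topmost louvre of the fixed, upright grey louvred panel: its middle, on the louvre's upper edge, 215 mm above the bench. x into the panel, y along the louvre, z up. The edge is 3 mm thick; behind it is a slot 11 mm wide, 15 mm deep. The tray may hang up to 70 mm to either side (y); a fixed bin fills the louvre from 148 mm to +y
- panel: the louvred panel, 420 mm wide (y), 250 mm high; origin under its front sheet's middle, x into the panel. Its louvres, every 40 mm down, all stand 14 mm out. To hang: tray x along this x, lip flange above and then down into the slot, louvre edge into the lip's channel; hung, the tray_lip point is within a few mm of the edge and the tray leans nose-down by some 4 degrees onto a lower louvre
- housing_mid (a point): bystander: loose aluminium block 44 x 32 x 18 mm with a round bore; its centre
- coil_mid (a point): bystander: loose copper coil on a white flanged bobbin, 34 mm in diameter, 16 mm high; its centre
- driver: bystander: loose screwdriver lying beyond the work area

How it is judged (in metres and radians):
On the way, in this order (a step that is already met when the one before it is completed fails the run):
1. with the tray standing on the bench, the three sockets are home on their clips in size order and every nut lies in the tray's open half (x of socket_s_mid in the frame of clip_s between -0.004 and 0.004 m and y of socket_s_mid in the frame of clip_s between -0.004 and 0.004 m and z of socket_s_mid in the frame of clip_s between 0.013 and 0.019 m and x of socket_m_mid in the frame of clip_m between -0.004 and 0.004 m and y of socket_m_mid in the frame of clip_m between -0.004 and 0.004 m and z of socket_m_mid in the frame of clip_m between 0.015 and 0.021 m and x of socket_l_mid in the frame of clip_l between -0.004 and 0.004 m and y of socket_l_mid in the frame of clip_l between -0.004 and 0.004 m and z of socket_l_mid in the frame of clip_l between 0.017 and 0.023 m and x of nut1_mid in the frame of tray_handle between -0.075 and 0.075 m and y of nut1_mid in the frame of tray_handle between -0.075 and 0 m and z of nut1_mid in the frame of tray_handle between -0.075 and -0.035 m and x of nut2_mid in the frame of tray_handle between -0.075 and 0.075 m and y of nut2_mid in the frame of tray_handle between -0.075 and 0 m and z of nut2_mid in the frame of tray_handle between -0.075 and -0.035 m and x of nut3_mid in the frame of tray_handle between -0.075 and 0.075 m and y of nut3_mid in the frame of tray_handle between -0.075 and 0 m and z of nut3_mid in the frame of tray_handle between -0.075 and -0.035 m and x of nut4_mid in the frame of tray_handle between -0.075 and 0.075 m and y of nut4_mid in the frame of tray_handle between -0.075 and 0 m and z of nut4_mid in the frame of tray_handle between -0.075 and -0.035 m and x of nut5_mid in the frame of tray_handle between -0.075 and 0.075 m and y of nut5_mid in the frame of tray_handle between -0.075 and 0 m and z of nut5_mid in the frame of tray_handle between -0.075 and -0.035 m and height (world z) of tray below 0.02 m), for 0.3 s.
2. the loaded tray hangs by its lip on the free stretch of the topmost louvre (x of tray_lip in the frame of louvre between -0.008 and 0.008 m and y of tray_lip in the frame of louvre between -0.075 and 0.075 m and z of tray_lip in the frame of louvre between -0.005 and 0.004 m and angle between tray_handle's own z axis and vertical below 0.16 rad and angle between the x axis of tray_handle and the x axis of louvre, either way round below 0.16 rad), for 0.3 s.
At the end, for the whole second after the job is handed in: Sockets home on their clips in size order (within 2 mm of down, 4 mm of the axis), every nut in the open half, and the tray at rest, hung by its lip on the top louvre: within 8 mm across, 4 mm in height, 75 mm of the free stretch's middle, level and square within 9 degrees (all of step 2 and x of socket_s_mid in the frame of clip_s between -0.004 and 0.004 m and y of socket_s_mid in the frame of clip_s between -0.004 and 0.004 m and z of socket_s_mid in the frame of clip_s between 0.013 and 0.019 m and x of socket_m_mid in the frame of clip_m between -0.004 and 0.004 m and y of socket_m_mid in the frame of clip_m between -0.004 and 0.004 m and z of socket_m_mid in the frame of clip_m between 0.015 and 0.021 m and x of socket_l_mid in the frame of clip_l between -0.004 and 0.004 m and y of socket_l_mid in the frame of clip_l between -0.004 and 0.004 m and z of socket_l_mid in the frame of clip_l between 0.017 and 0.023 m and x of nut1_mid in the frame of tray_handle between -0.075 and 0.075 m and y of nut1_mid in the frame of tray_handle between -0.075 and 0 m and z of nut1_mid in the frame of tray_handle between -0.075 and -0.035 m and x of nut2_mid in the frame of tray_handle between -0.075 and 0.075 m and y of nut2_mid in the frame of tray_handle between -0.075 and 0 m and z of nut2_mid in the frame of tray_handle between -0.075 and -0.035 m and x of nut3_mid in the frame of tray_handle between -0.075 and 0.075 m and y of nut3_mid in the frame of tray_handle between -0.075 and 0 m and z of nut3_mid in the frame of tray_handle between -0.075 and -0.035 m and x of nut4_mid in the frame of tray_handle between -0.075 and 0.075 m and y of nut4_mid in the frame of tray_handle between -0.075 and 0 m and z of nut4_mid in the frame of tray_handle between -0.075 and -0.035 m and x of nut5_mid in the frame of tray_handle between -0.075 and 0.075 m and y of nut5_mid in the frame of tray_handle between -0.075 and 0 m and z of nut5_mid in the frame of tray_handle between -0.075 and -0.035 m and linear speed of tray below 0.02 m/s); the robot touches nothing.
It fails at once if the tray is tipped by more than 35 degrees (angle between tray_handle's own z axis and vertical above 0.61 rad).
It fails at once if the aluminium block, the coil or the screwdriver is shifted by more than 3 cm (distance of any of housing_mid, coil_mid, driver from where it was at the start of the episode above 0.03 m).
Of nut1, nut2, nut3, nut4, nut5 only 3 to 5 are there at a start; the rules pass over those that are not, and their reading is None.
At some moment in a run one of nut1, nut2, nut3, nut4, nut5 may be knocked a few centimetres aside while the robot is not near it.
It also fails if it takes over 210 s, if anything falls off the work surface, if the arm or the gripper's body presses on something with over 40 N, if the wrist force passes 120 N, or if a joint passes its speed limit or range.

ROBOT

A 6-joint arm with a two-finger parallel gripper is mounted at the origin on the work surface. World frame = base frame: x ahead of the robot, y to its left, z up, the work surface at z = 0. Lengths are in mm, angles in degrees, forces in N, time in s.
With the tool pointing down it reaches from about 350 to 925 mm from the base axis. Payload 6.4 kg.
Tool frame: the origin (TCP) lies between the finger pads; the fingertips stand 22 mm ahead of it and the grasp point (between the pads) lies 3 mm ahead of it; z points along the fingers, y is the direction in which the jaws open and shut (so a half turn about z gives the same grasp; the last joint's range is limited). The gripper opens to 94 mm and grips with 3 to 60 N. Pads are 16 mm wide; open, the fingers measure 119 mm over their backs; the gripper's body (75 mm by 177 mm) begins 78 mm behind the grasp point.
Start: joints at [59.467, 14.043, 89.255, -0, 76.702, -9.975], TCP at [228.246, 608.62, 227.455] pointing down, gripper open.
Joint ranges: [-179.41, 179.41], [-58.25, 129.5], [7.25, 145.43], [-54.29, 234.29], [11.92, 165.04], [-157.13, 157.13]. Speed limits (degrees/s): [147.25, 147.25, 180, 180, 180, 180].

INTERFACE

Orientations are given as a 3x3 rotation matrix whose columns are the frame's x, y, z axes.
In Python, from workcell import r gives the robot as it stands. Calls block until the motion is done:
- r.goto(position, orientation): joint-space move of the TCP to a pose.
- r.move_l(position, velocity=150, ori=None): straight line of the TCP; ori=None keeps the orientation; velocity is the mean speed in mm/s.
- r.set_joints(angles): joint-space move.
- r.command_gripper(opening, grasp_force=None): finger opening in mm; grasp_force is the grip in N (None keeps the last); returns when the fingers have stopped.
- r.wait(seconds).
- r.solve_ik(position, orientation): joint angles nearest the present ones, or None.
- r.sense(): the state.
- r.get_image(name): name is "scene" or "side" or "wrist"; returns the picture (420x560x3 uint8, red, green, blue); there is no depth.
- r.camera_model(name): a dict with "vfov" (degrees; the focal length in pixels is half the picture's height over the tangent of half this angle, whatever the lens; pixels are square), "cx", "cy" (the principal point, pixels), "k1" (the pictures are not rectified: a ray, as slopes to the right and down, at radius r is drawn at 1 + k1 r^2 times it, then the intrinsics apply), "rvec" (rotation vector, rad) and "tvec" (3), from world to camera coordinates, as OpenCV has them. Camera axes: x right, y down, z forward; pixel columns grow to the right and rows downward; lengths in mm; the calibration is good to about 2 mm. A picture is of the moment at which its call begins: read the wrist's pose just before it. camera_model takes no time and is no camera call; for the wrist camera it gives the pose at the moment of the call.
A pose or a line that the arm cannot do raises r.PlanningError and nothing moves.
- r.finish_job(): hands the job in, once; it reports no verdict.
Trained networks look in the newest picture that a camera, given by its name, has taken for a name from the list of things; names that differ only in an ending like _2 or _b are one class to them, and where a whole thing is asked for, a point or a joint stands for the part that bears it (a point fixed in the world has none). Each returns a list of dicts, best first, with "score" (0 to 1); they miss things now and then, are a little off and sometimes report something else, mostly with a low value. They report only what shows in the picture. A call takes as long as a camera call.
- r.find_in(camera, name): "xyz" ([x, y, z] in mm, in world coordinates, good to about 4 mm: the middle of the surface that is visible of it).
The state is a dict: "time": time; "joints": joint angles; "qd": joint speeds; "effort": joint torques, N m; "tool_pos": TCP position; "eef_rot": TCP orientation; "force": force on the tool from outside, world axes, zero at the start; "ft_torque": the same for the moment, N m; "grip_width": finger opening in mm.
Only numpy, scipy, OpenCV 4.12 (cv2) and the standard library are available. Lean on these libraries where they do the work, as an engineer would, in place of code of your own. Each camera call takes 0.05 s, during which the arm holds its last target. There are 200 camera calls.

## Working session

There is one attempt and no reset: what is moved stays moved. The work goes in short steps, each a Python script; the robot and the scene stay as the last script left them, time stands still between calls to the robot, and variables do not carry over. Pictures are saved under pics/ and viewed, on a budget of 14 in all, crops included, one or two more only if the job needs it, and the job is handed in when it is done.

```bash
ls; mkdir -p pics; python3 - <<'E'
from workcell import r
import cv2,numpy as np
for c in ("scene","side","wrist"):
    im=r.get_image(c); cv2.imwrite(f"pics/{c}0.png",im[:,:,::-1])
    m=r.camera_model(c); R=cv2.Rodrigues(np.array(m["rvec"],float))[0]
    print(c,m["vfov"],m["k1"],(-R.T@np.array(m["tvec"]).ravel()).round(),R[2].round(2))
    for n in ["tray","tray_handle","tray_lip","clip_s","clip_l","socket_s_mid","socket_m_mid","socket_l_mid","nut1_mid","louvre","panel","housing_mid","coil_mid","driver"]:
        print(n,[(np.round(d["xyz"]).tolist(),round(d["score"],2)) for d in r.find_in(c,n)][:6])
a=cv2.imread("pics/scene0.png");b=cv2.imread("pics/side0.png")
print(r.sense()["time"])
E
```

```text
pics
scene 46.226361430019296 -0.072730317651254 [ 992.  632. 1451.] [-0.26 -0.42 -0.87]
tray [([547.0, -54.0, 11.0], 0.62)]
tray_handle [([547.0, -52.0, 16.0], 0.84)]
tray_lip [([547.0, -57.0, 16.0], 0.69)]
clip_s [([548.0, -61.0, 13.0], 0.87)]
clip_l [([548.0, -61.0, 13.0], 0.87)]
socket_s_mid [([547.0, -58.0, 8.0], 0.48), ([609.0, 314.0, 29.0], 0.47)]
socket_m_mid []
socket_l_mid [([530.0, 369.0, 37.0], 0.59), ([516.0, -443.0, 155.0], 0.51)]
nut1_mid [([431.0, 346.0, 16.0], 0.64)]
louvre [([519.0, -444.0, 156.0], 0.94)]
panel [([521.0, -444.0, 154.0], 0.69), ([524.0, 248.0, 16.0], 0.23), ([609.0, 313.0, 28.0], 0.16)]
housing_mid [([429.0, 232.0, 19.0], 0.74)]
coil_mid [([548.0, -56.0, 12.0], 0.69), ([524.0, 174.0, 16.0], 0.64)]
driver [([767.0, -11.0, 26.0], 0.65)]
side 45.58182527926098 -0.007832242530867702 [ 331.  895. 1158.] [ 0.19 -0.65 -0.73]
tray [([559.0, -61.0, 18.0], 0.58)]
tray_handle [([558.0, -59.0, 14.0], 0.87)]
tray_lip [([559.0, -61.0, 17.0], 0.8)]
clip_s [([566.0, -62.0, 21.0], 0.75)]
clip_l [([566.0, -62.0, 21.0], 0.75)]
socket_s_mid [([606.0, 318.0, 22.0], 0.57)]
socket_m_mid [([758.0, -13.0, 20.0], 0.65), ([493.0, -441.0, 149.0], 0.5), ([627.0, 142.0, 27.0], 0.43)]
socket_l_mid [([530.0, 369.0, 31.0], 0.73)]
nut1_mid []
louvre [([488.0, -444.0, 150.0], 0.87)]
panel [([493.0, -440.0, 149.0], 0.65)]
housing_mid [([423.0, 237.0, 18.0], 0.8)]
coil_mid []
driver [([760.0, -14.0, 21.0], 0.64), ([559.0, -62.0, 15.0], 0.41), ([614.0, 237.0, 14.0], 0.4)]
wrist 70.557407352928 -0.048550886559278056 [153. 637. 385.] [ 0.26 -0.1  -0.96]
tray []
tray_handle []
tray_lip []
clip_s []
clip_l []
socket_s_mid []
socket_m_mid []
socket_l_mid []
nut1_mid [([428.0, 346.0, 16.0], 0.81)]
louvre []
panel []
housing_mid []
coil_mid []
driver []
2.25
```

View pics/scene0.png

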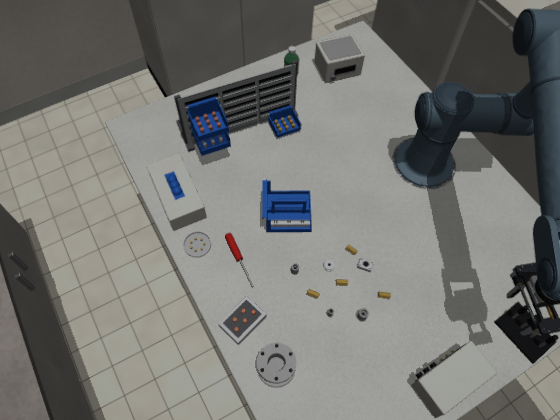

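View pics/side0.png

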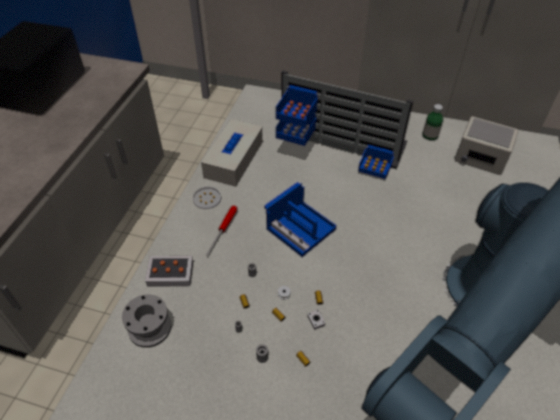

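The scene view shows the tray at (290,208), its back plate to the left (world +x) and its rail towards +y. Sockets are at (295,268), (330,312) and (362,314), with four nuts, the coil and the housing around them. The panel is at the top with its bins on the left; a small bin stands low at (285,122). Next I take near wrist views.

```bash
cat > h.py <<'E'
from workcell import r
import cv2,numpy as np
def rot(a):
    c,s=np.cos(np.radians(a)),np.sin(np.radians(a))
    return np.array([[-s,c,0],[c,s,0],[0,0,-1.]])
def cam(c):
    m=r.camera_model(c); R=cv2.Rodrigues(np.array(m["rvec"],float))[0]
    return m,R,np.array(m["tvec"],float).ravel(),210/np.tan(np.radians(m["vfov"]/2))
def ray(C,uv):
    m,R,t,f=C
    p=(np.array(uv,float)-[m["cx"],m["cy"]])/f; q=p.copy()
    for _ in range(20): q=p/(1+m["k1"]*(q@q))
    return -R.T@t, R.T@np.array([q[0],q[1],1])
def atz(C,uv,z):
    o,d=ray(C,uv); return o+d*(z-o[2])/d[2]
def proj(C,X):
    m,R,t,f=C; p=R@np.array(X,float)+t; q=p[:2]/p[2]
    return q*(1+m["k1"]*(q@q))*f+[m["cx"],m["cy"]]
def best(a):   # jaw yaw choice with smallest joint-6 travel from zero
    return lambda pos:min((q for q in (r.solve_ik(pos,rot(a)),r.solve_ik(pos,rot(a+180))) if q is not None),key=lambda q:abs(q[5]))
def go(pos,a):
    r.set_joints(best(a)(pos))
def snap(c,name):
    C=cam(c); im=r.get_image(c); cv2.imwrite(f"pics/{name}.png",im[:,:,::-1])
    np.save(f"pics/{name}.npy",np.array([C[0]["cx"],C[0]["cy"],C[0]["k1"],C[3],*np.ravel(C[0]["rvec"]),*C[2]]))
    return C,im
def load(name):
    v=np.load(f"pics/{name}.npy"); return dict(cx=v[0],cy=v[1],k1=v[2]),cv2.Rodrigues(v[4:7])[0],v[7:10],v[3]
def brass(C,im,z=8.5):
    hsv=cv2.cvtColor(im,cv2.COLOR_RGB2HSV)
    m=cv2.inRange(hsv,(12,110,60),(32,255,255)); n,l,s,_=cv2.connectedComponentsWithStats(m)
    out=[]
    for i in range(1,n):
        if s[i,4]<60: continue
        v,u=np.nonzero(l==i); P=np.array([atz(C,(a,b),z)[:2] for a,b in zip(u,v)])
        w,e=np.linalg.eigh(np.cov(P.T)); out.append((P.mean(0).round(1),round(np.degrees(np.arctan2(e[1,1],e[0,1]))%180,1),(np.sqrt(w*12)).round(1),int(s[i,4]),(int(u.mean()),int(v.mean()))))
    return out
E
python3 - <<'E'
from h import *
go([520,250,330],0); C,im=snap("wrist","w1")
for b in brass(C,im): print(b)
print((-C[1].T@C[2]).round(),C[1][2].round(2))
go([560,-40,300],90); C,im=snap("wrist","w2"); print((-C[1].T@C[2]).round(),C[1][2].round(2),r.sense()["time"])
E
```

```text
(array([430.8, 344.4]), np.float64(143.7), array([16.3, 36.1]), 254, (225, 120))
(array([523.3, 242.4]), np.float64(146.9), array([17. , 35.5]), 226, (285, 185))
(array([623. , 229.3]), np.float64(125.7), array([16.5, 35.4]), 204, (345, 193))
(array([431.2, 161.9]), np.float64(112.4), array([ 9.8, 38. ]), 107, (231, 231))
(array([ 896.2, -101.4]), np.float64(101.2), array([13.5, 95.6]), 158, (468, 354))
(array([ 144.8, -106.8]), np.float64(81.3), array([13. , 84.9]), 141, (98, 355))
[521. 332. 487.] [ 0.   -0.28 -0.96]
[643. -39. 458.] [-0.28 -0.   -0.96] 5.2083
```

View pics/w1.png

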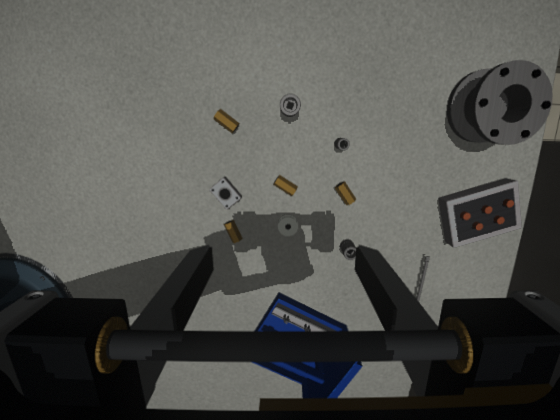

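View pics/w2.png

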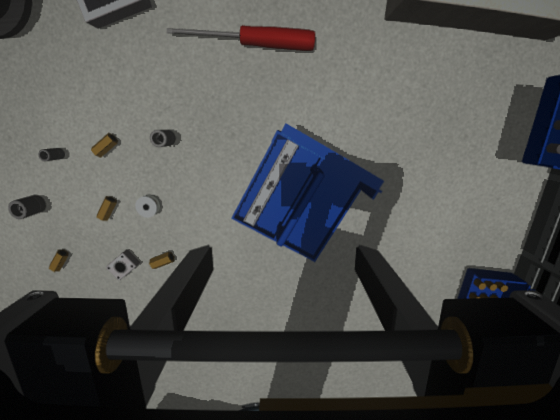

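w1 shows socket L (290,103), S (342,143), M (348,248) and four nuts; w2 shows the tray turned by about -35°. Next are near pictures of the tray and the panel.

```bash
python3 - <<'E'
from h import *
C=load("w1")
for n,uv,h in (("L",(290,103),42),("S",(342,143),34),("M",(348,248),38)): print(n,atz(C,uv,h).round(1))
print("eef x",r.sense()["eef_rot"][0] if 0 else np.round(np.array(r.sense()["eef_rot"])[:,0],2))
go([535,-55,210],90); C,im=snap("wrist","w3"); print(np.array(r.sense()["eef_rot"])[:,0].round(2),(-C[1].T@C[2]).round())
s=im[60:360,130:430]; cv2.imwrite("pics/w3c.png",cv2.resize(s,(780,780))[:600,:,::-1]) 
for a in (0,180):
    q=r.solve_ik([500,-340,420],rot(a)); print(a,None if q is None else np.round(q))
E
```

```text
L [529.4 366.7  42. ]
S [607.5 311.2  34. ]
M [626.1 144.2  38. ]
eef x [1. 0. 0.]
[1. 0. 0.] [618. -55. 368.]
0 [-45.   3.  82.  -0.  95. -45.]
180 [-45.   3.  82.  -0.  95. 135.]
```

View pics/w3c.png

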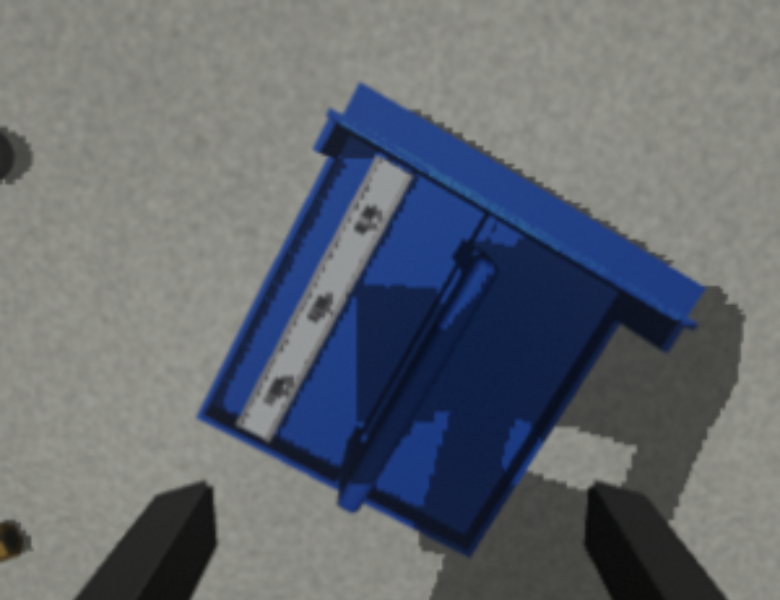

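```bash
cat >> h.py <<'E'
def fitpose(C,pts,x0):
    from scipy.optimize import least_squares
    def T(p,X): c,s=np.cos(p[2]),np.sin(p[2]); return [p[0]+c*X[0]-s*X[1],p[1]+s*X[0]+c*X[1],X[2]]
    f=lambda p:np.concatenate([proj(C,T(p,X))-uv for X,uv in pts])
    s=least_squares(f,x0,loss="soft_l1"); return s.x,f(s.x).reshape(-1,2),lambda X:np.array(T(s.x,X))
E
python3 - <<'E'
from h import *
C=load("w3"); k=lambda u,v:np.array([130+u/2.6,60+v/2.6])
pts=[((44,48,30),k(368,218)),((0,48,30),k(320,306)),((-44,48,30),k(279,388)),
((-75,75,22),k(202,415)),((-75,-75,22),k(470,552)),((-57,0,84),k(350,500)),((57,0,84),k(486,260))]
p,res,T=fitpose(C,pts,[565,-60,-.5]); print(p[:2].round(1),np.degrees(p[2]).round(2)); print(res.round(1))
np.save("tray.npy",p)
for n,X in dict(lipO=(87,70,95),lipO2=(87,-70,95),fl=(87,70,80),fl2=(87,-70,80),plate=(72,75,95),plate2=(72,-75,95)).items(): print(n,((proj(C,T(X))-[130,60])*2.6).round())
r.goto([500,-340,420],rot(180));C,im=snap("wrist","w4"); print(np.array(r.sense()["eef_rot"])[:,0].round(2),(-C[1].T@C[2]).round())
cv2.imwrite("pics/w4b.png",cv2.resize(im,(800,600),interpolation=cv2.INTER_CUBIC)[:,:,::-1])
E
```

```text
[541.3 -62.5] -28.77
[[-0.1 -0.7]
 [ 0.2 -0.1]
 [-1.1  0.8]
 [-1.4 -0.2]
 [ 1.3  0.7]
 [-0.4  3.5]
 [ 3.4 -1.4]]
lipO [363.  77.]
lipO2 [710. 282.]
fl [365.  82.]
fl2 [695. 276.]
plate [329. 111.]
plate2 [698. 325.]
[ 0. -1. -0.] [ 502. -422.  577.]
```

View pics/w4b.png

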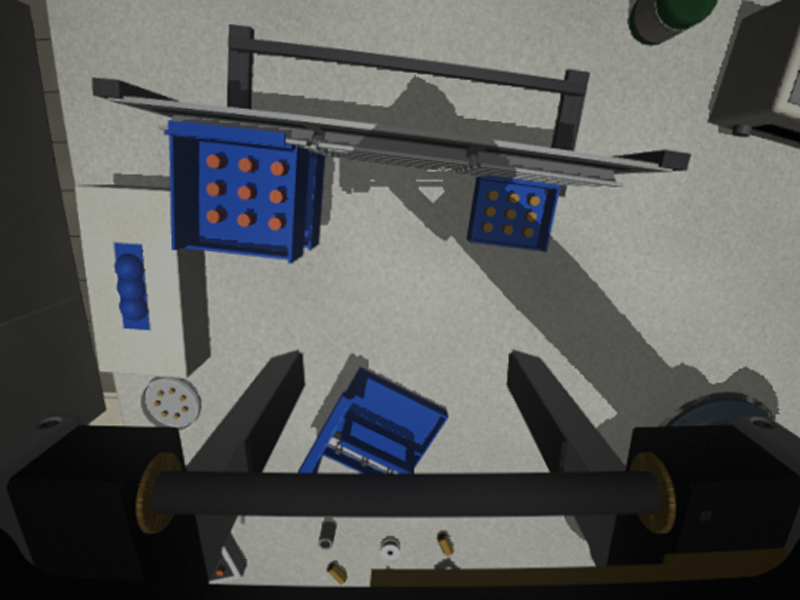

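The panel is turned by a few degrees, with the big bin left at (245,190) and a low small bin at (515,210), so the free stretch lies right of the big bin. The tray pose fits within about 1 px on the clips and corners. I pick the middle socket first, squeezing it in two directions to centre it.

```bash
cat >> h.py <<'E'
def tray():
    p=np.load("tray.npy"); a=np.degrees(p[2]); c,s=np.cos(p[2]),np.sin(p[2])
    return (lambda X:np.array([p[0]+c*X[0]-s*X[1],p[1]+s*X[0]+c*X[1],X[2]])),a
def here(dz=0,z=None):
    q=np.array(r.sense()["tool_pos"],float); q[2]=q[2]+dz if z is None else z; return q
def fz(): 
    r.wait(.1); return np.array(r.sense()["force"])
def pick(xy,D):
    T,a=tray(); xy=np.array(xy,float)
    r.command_gripper(D+24,15); go([*xy,110],a); r.move_l([*xy,26],200)
    r.command_gripper(0,5); r.wait(.1); r.command_gripper(D+24); 
    r.move_l([*xy,60],250); go([*xy,60],a+90); r.move_l([*xy,32],150)
    r.command_gripper(0,45); print("width",r.sense()["grip_width"]); r.move_l([*xy,130],250)
def press(X,D,off=(0,0)):
    T,a=tray(); t=T([X[0]+off[0],X[1]+off[1],0])
    go([*t[:2],130],a+90); f0=fz()
    print("f0",f0.round(1)); r.move_l([*t[:2],18+32+24],200)
    for h in (20.5,18,16,14,12,10,8,6,4,2,0,-.7):
        r.move_l([*t[:2],50+h],40); f=fz()-f0; print(h,f.round(1),round(r.sense()["tool_pos"][2]-50,1))
        if h>15 and f[2]>4: print("early contact"); return False
        if f[2]>40: print("too hard"); return False
    return True
def letgo(D):
    r.command_gripper(D+9); r.move_l(here(z=130),200); 
E
python3 - <<'E'
from h import *
pick([626.1,144.2],24); print(press((0,48),24)); print(r.sense()["time"])
E
```

```text
width 23.285479529521513
f0 [-0.9 -0.5 -0.1]
20.5 [ 1.4  0.3 -0.8] 21.4
18 [-0.5  0.9  6.9] 19.8
early contact
False
16.8417
```

```bash
python3 - <<'E'
from h import *
r.move_l(here(z=80),100); C,im=snap("wrist","w5"); print(r.sense()["tool_pos"])
T,a=tray()
for X in ((44,48,38),(-44,48,38),(0,48,38),(-75,75,22),(0,48,32)): print(X,proj(C,T(X)).round(1),((proj(C,T(X))-[130,120])*2.6).round())
cv2.imwrite("pics/w5c.png",cv2.resize(im[120:350,130:430],(780,598),interpolation=cv2.INTER_CUBIC)[:,:,::-1])
E
```

```text
[565.75487405 -20.89988324  80.13700129]
(44, 48, 38) [283.1 295. ] [398. 455.]
(-44, 48, 38) [283.2 181.2] [398. 159.]
(0, 48, 38) [283.1 241.5] [398. 316.]
(-75, 75, 22) [321.5 133.8] [498.  36.]
(0, 48, 32) [283.2 238.6] [398. 308.]
```

View pics/w5c.png

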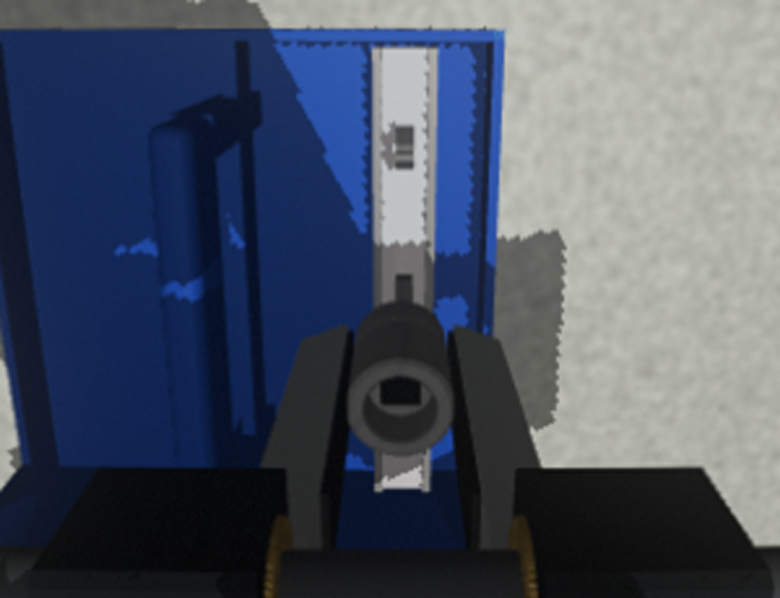

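```bash
python3 - <<'E'
from h import *
C=load("w5"); p=[565.75,-20.9]
for z in (86,48): print(z,((proj(C,[*p,z])-[130,120])*2.6).round(1))
T,a=tray()
d=np.array([np.cos(np.radians(a)),np.sin(np.radians(a)),0])
c=np.array([*p,86]); print([((proj(C,c+s*12*d)-[130,120])*2.6).round(1) for s in (-1,1)])
for X in ((-70,48,18),(-44,48,18),(-38,48,29),(-46,48,38)): print(X,((proj(C,T(X))-[130,120])*2.6).round())
E
```

```text
86 [398.8 402.6]
48 [399.  334.6]
[array([398.9, 352.2]), array([398.8, 450.7])]
(-70, 48, 18) [398.  54.]
(-44, 48, 18) [398. 147.]
(-38, 48, 29) [398. 175.]
(-46, 48, 38) [398. 151.]
```

```bash
python3 - <<'E'
from h import *
ok=False
for o in ((-1.5,1.2),(-3,1.2),(0,1.8),(-1.5,3)):
    print("off",o)
    if press((0,48),24,o): ok=True; break
    r.move_l(here(z=80),100)
print(ok,o,r.sense()["time"])
E
```

```text
off (-1.5, 1.2)
f0 [-0.4 -0.3 -0.7]
20.5 [ 0.3 -0.2 -1.4] 21.3
18 [-1.5  0.1  7.3] 19.7
early contact
off (-3, 1.2)
f0 [-0.8 -0.4 -0.8]
20.5 [1.1 0.3 0.1] 21.3
18 [-0.   0.9  7.6] 19.8
early contact
off (0, 1.8)
f0 [-1.  -0.4 -1.3]
20.5 [1.5 0.3 1.1] 20.6
18 [-2.6  0.8 11.2] 19.8
early contact
off (-1.5, 3)
f0 [-0.6  0.1 -0.9]
20.5 [ 0.7 -0.2 -0.1] 21.2
18 [-2.  -0.3  9.1] 19.9
early contact
False (-1.5, 3) 24.425
```

Contact comes at about 19.8 mm at every offset, which is suspicious. I probe the bare rail between two clips to check how high the socket sits in the grip.

```bash
python3 - <<'E'
from h import *
T,a=tray(); t=T([-23.5,49.2,0])
r.move_l(here(z=90),100); r.move_l([*t[:2],90],100); r.move_l([*t[:2],74],100); f0=fz(); print(f0.round(1))
for h in np.arange(21,-4,-1.5):
    r.move_l([*t[:2],50+h],40); r.wait(.15); f=fz()-f0; print(h,f.round(1),round(r.sense()["tool_pos"][2]-50,2))
    if f[2]>6: break
r.move_l(here(z=90),100); r.wait(.3); print(fz(), r.sense()["tool_pos"], r.sense()["time"])
E
```

```text
[-0.   0.2 -1.5]
21.0 [-0.3 -1.3 -0.1] 21.12
19.5 [-0.4 -0.3  0.5] 19.53
18.0 [ 0.8 -1.1  1.2] 18.04
16.5 [-0.7  0.3  1.3] 16.54
15.0 [ 0.9 -0.4  0.9] 15.02
13.5 [-0.9  0.5  1. ] 13.54
12.0 [-0.3 -0.2  0.7] 11.93
10.5 [-1.4  0.6 -0.1] 10.38
9.0 [-0.9  0.1  0.3] 8.92
7.5 [-1.1  0.3 -0.4] 7.48
6.0 [-1.1  0.5  1.2] 5.96
4.5 [-0.1  1.1  0.9] 4.44
3.0 [-0.4  0.5  0.5] 2.92
1.5 [-1.4  0.4  0.9] 1.49
0.0 [-3.4  1.6  6.6] 0.75
[ 0.17021692  0.35004289 -1.06164963] [544.55416492  -8.13973465  89.63344978] 33.925
```

```bash
python3 - <<'E'
from h import *
T,a=tray(); t=T([24,49,0])
r.move_l([*t[:2],90],150); r.wait(.2); p=here(); C,im=snap("wrist","w6"); print(p, a, np.degrees(np.arctan2(*np.array(r.sense()["eef_rot"])[[1,0],1])))
k=lambda X:((proj(C,X)-[200,60])*4).round(1)
for n,X in dict(sockettop=[*p[:2],p[2]+6],sockbot=[*p[:2],p[2]-32]).items(): print(n,k(X))
for X in ((0,48,38),(0,48,29),(0,48,18),(-44,48,38),(-44,48,29),(-44,48,18),(-75,75,22),(-75,40,22)): print(X,k(T(X)))
cv2.imwrite("pics/w6c.png",cv2.resize(im[60:210,200:400],(800,600),interpolation=cv2.INTER_CUBIC)[:,:,::-1])
E
```

```text
[585.13991004 -30.61011811  89.76166282] -28.771139218594566 61.254423331853786
sockettop [334.6 865.7]
sockbot [334.9 760.3]
(0, 48, 38) [329.3 601.2]
(0, 48, 29) [329.6 588.6]
(0, 48, 18) [329.9 574.5]
(-44, 48, 38) [329.3 355.7]
(-44, 48, 29) [329.5 352.4]
(-44, 48, 18) [329.9 348.7]
(-75, 75, 22) [480.3 174.7]
(-75, 40, 22) [285.1 174.2]
```

View pics/w6c.png

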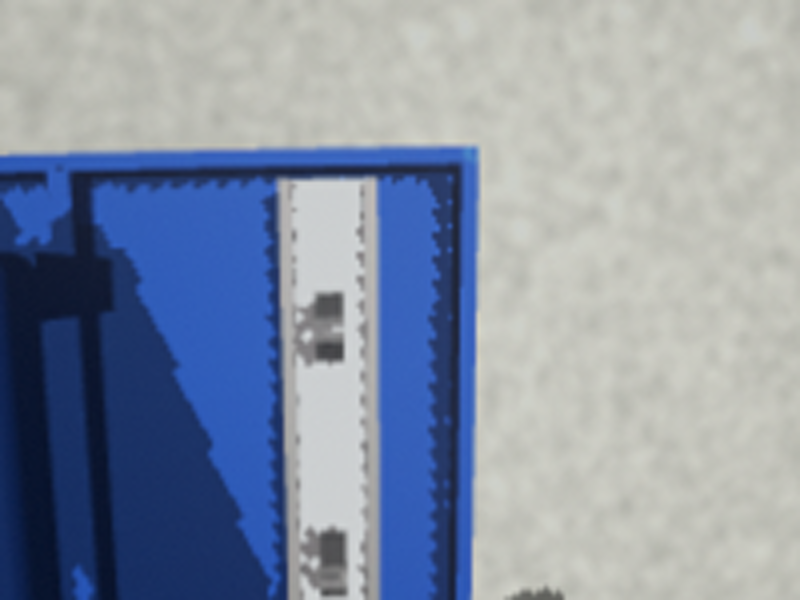

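w6 shows clip S at crop (329,327), clip M at (333,561) and the front corner at (478,148). That puts the tray about 5 mm to -x of my estimate and turned by about 1°. I refit and try again.

```bash
python3 - <<'E'
from h import *
C=load("w6"); k=lambda u,v:np.array([200+u/4,60+v/4])
pts=[((-44,48,28.5),k(329,327)),((0,48,28.5),k(333.5,561)),((-75,75,22),k(478,148)),((-75,6,22),k(95,155))]
p,res,T=fitpose(C,pts,np.load("tray.npy")); print(p[:2].round(1),np.degrees(p[2]).round(2)); print(res.round(1))
np.save("tray.npy",p)
print(press((0,48),24)); print(r.sense()["time"])
E
```

```text
[538.6 -60.1] -27.87
[[ 0.3  0.1]
 [ 0.   1.2]
 [ 0.2 -0.4]
 [-0.5 -0.5]]
f0 [-0.4  0.8 -1.5]
20.5 [ 0.1 -0.3  1.5] 21.3
18 [-0.9 -1.   1.4] 17.8
16 [-2.8 -0.1  3.1] 15.9
14 [-3.1  0.   4.2] 13.8
12 [-4.4  1.1  5.5] 11.9
10 [-0.9 -0.5  0. ] 9.7
8 [-2.1 -0.4  3. ] 8.0
6 [-0.6 -1.6  2.2] 5.9
4 [-1.9 -1.5  1.9] 3.9
2 [ 0.9 -1.4 -0.3] 1.7
0 [-2. -1.  7.] 0.7
-0.7 [-3.3 -0.5 12.2] 0.7
True
39.6917
```

```bash
python3 - <<'E'
from h import *
r.command_gripper(33); r.move_l(here(z=130),250)
pick([529.4,366.7],30)
ok=press((44,48),30); print(ok,r.sense()["time"])
if ok: r.command_gripper(39); r.move_l(here(z=130),250); pick([607.5,311.2],18); ok=press((-44,48),18); print(ok,r.sense()["time"])
E
```

```text
width 29.607937215388613
f0 [-0.6  0.  -1.3]
20.5 [0.2 0.6 0.2] 21.4
18 [ 1.  -0.8  0.2] 17.9
16 [-0.9 -0.6 -0. ] 15.8
14 [-1.2  0.3  0.5] 13.9
12 [-2.   0.8  3.8] 12.2
10 [-1.1 -1.1  2.4] 9.8
8 [-0.4 -1.   1.2] 7.8
6 [-0.7 -0.9  2.5] 5.8
4 [-1.3 -1.4  1.4] 3.8
2 [ 0.3 -1.1 -1.6] 1.5
0 [-2.4  0.6  6.2] 0.7
-0.7 [-4.7  0.7 10.1] 0.7
True 54.0583
width 17.11575239747053
f0 [0.6 0.1 0.1]
20.5 [ 0.5  0.1 -1. ] 21.3
18 [-0.5  0.1 -0.3] 18.0
16 [-0.7 -0.7 -0.7] 15.9
14 [0.3 1.5 0.1] 14.0
12 [-1.2  1.7  2.5] 12.2
10 [ 0.8  2.6 -0.1] 9.9
8 [0.6 2.6 1. ] 7.9
6 [0.7 2.1 1.1] 5.8
4 [0.7 1.6 0.4] 3.8
2 [ 0.4  0.2 -2. ] 1.6
0 [-3.2  0.5  6.5] 0.8
-0.7 [-6.3  2.2 11.5] 0.7
True 67.825
```

All three sockets snapped home. Next come the nuts, looking again before each pick.

```bash
sed -i 's/(12,110,60),(32/(10,90,30),(34/' h.py; cat >> h.py <<'E'
def look(first=False):
    r.goto([500,170,330],rot(0)); C,im=snap("wrist","look"); T,a=tray(); t=T([0,0,0])[:2]
    return [b for b in brass(C,im) if 330<b[0][0]<750 and 80<b[0][1]<480 and 22<b[2][1]<45]
def nut(b,x,y,z=31,op=24):
    xy,an=b[0],b[1]
    r.command_gripper(44,30); go([*xy,90],an+90); r.move_l([*xy,24],180); r.command_gripper(0,30)
    w=r.sense()["grip_width"]; r.move_l([*xy,140],250); w2=r.sense()["grip_width"]; print("nut",xy,an,"width",round(w,1),round(w2,1))
    if w2<12: return False
    T,a=tray(); t=T([x,y,0])[:2]; go([*t,140],a+90); r.move_l([*t,z],180); r.command_gripper(op); r.move_l([*t,140],250); return True
E
python3 - <<'E'
from h import *
r.command_gripper(27); r.move_l(here(z=140),250)
for b in look(): print(b)
bs=look(); b=min(bs,key=lambda b:abs(b[0][0]-431)+abs(b[0][1]-344)); 
print(nut(b,-53,-45)); print(r.sense()["time"])
for b in look(): print(b)
C,im=snap("wrist","w7"); cv2.imwrite("pics/w7b.png",im[:,:,::-1]); print(r.sense()["time"])
E
```

```text
(array([430.2, 344.1]), np.float64(141.7), array([18.4, 37.2]), 340, (236, 63))
(array([523. , 242.4]), np.float64(146.6), array([18.3, 36.1]), 283, (298, 133))
(array([621.7, 229.5]), np.float64(126.6), array([17.9, 37.1]), 274, (361, 142))
(array([434.1, 162.7]), np.float64(112.1), array([18. , 36.5]), 245, (243, 184))
nut [430.1 344.1] 142.4 width 18.0 18.2
True
76.9333
(array([523.1, 242.4]), np.float64(146.2), array([18.4, 36. ]), 282, (298, 133))
(array([621.7, 229.4]), np.float64(126.4), array([17.9, 36.8]), 271, (361, 142))
(array([434.1, 162.7]), np.float64(112.2), array([17.8, 36.1]), 240, (243, 184))
78.45
```

View pics/w7b.png

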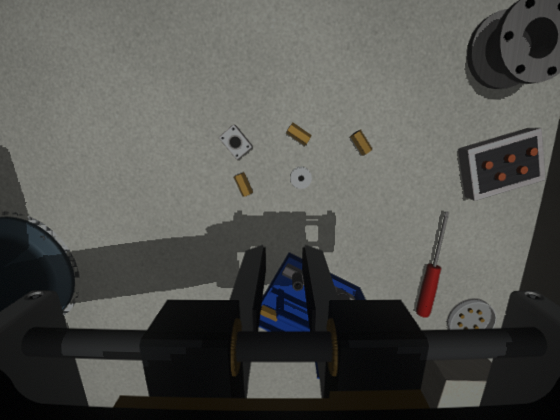

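The picture shows three nuts left on the bench at (298,133), (361,142) and (243,184). The first nut glints in the open half at (268,312), and nothing else was disturbed. I continue with the rest.

```bash
python3 - <<'E'
from h import *
slots=[(-14,-45,31,24),(25,-45,31,24),(-14,-32,48,22)]
for s in slots:
    bs=look(); print(len(bs))
    if not bs: break
    b=max(bs,key=lambda b:b[0][0]); ok=nut(b,*s); print(ok,r.sense()["time"])
    if not ok: break
bs=look(); print(bs)
p=np.load("tray.npy"); T,a=tray(); t=T([-20,-25,0])
r.goto([*t[:2],240],rot(a+90)); r.wait(.2); C,im=snap("wrist","w8"); print(brass(C,im,12),r.sense()["time"])
cv2.imwrite("pics/w8c.png",cv2.resize(im[60:330,120:440],(800,675),interpolation=cv2.INTER_CUBIC)[:600,:,::-1])
E
```

```text
3
nut [621.7 229.4] 126.8 width 17.9 18.2
True 84.9917
2
nut [523.2 242.4] 146.5 width 18.2 18.0
True 92.675
1
nut [434.2 162.7] 112.6 width 18.3 17.9
True 99.9083
[]
[(array([503.6, -92.4]), np.float64(152.2), array([ 18.2, 116.9]), 1132, (268, 193)), (array([ 338.1, -394.8]), np.float64(82.2), array([11. , 65.1]), 312, (19, 191)), (array([522.8, -64.9]), np.float64(151.7), array([17.8, 36.7]), 358, (293, 197)), (array([ 365.2, -397.7]), np.float64(82.7), array([10.4, 65.7]), 297, (30, 209)), (array([ 392.7, -401. ]), np.float64(83.0), array([10.5, 65.7]), 285, (41, 226)), (array([ 693.5, -251.9]), np.float64(145.7), array([ 10.7, 112.5]), 284, (237, 345)), (array([ 766.3, -126.7]), np.float64(157.7), array([ 12.4, 113.1]), 331, (329, 348))] 103.0
```

View pics/w8c.png

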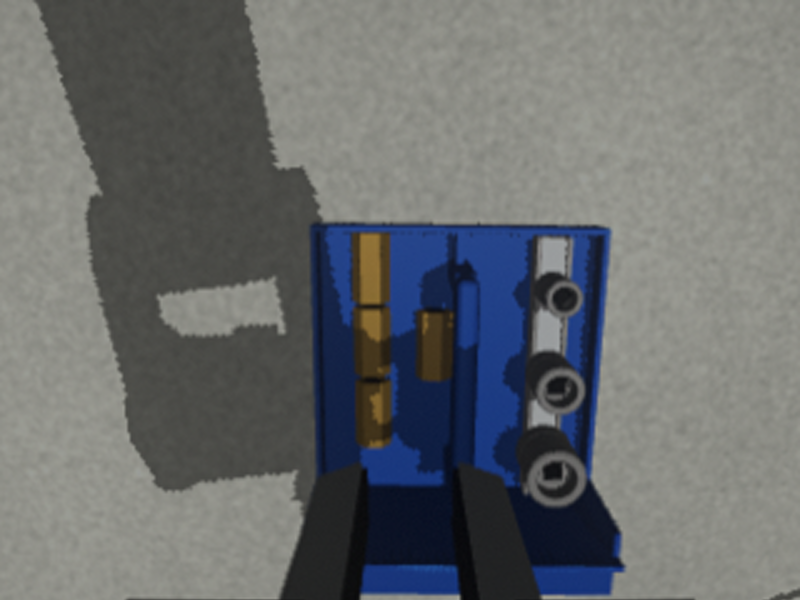

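The tray holds all four nuts in the open half (one beside the handle at (434,345), three in a row) and the sockets S, M and L are seated. I refit the tray and look at the top louvre from near, with the tool tilted.

```bash
python3 - <<'E'
from h import *
C=load("w8"); k=lambda u,v:np.array([120+u/2.5,60+v/2.5])
pts=[((-44,48,52),k(564,298)),((0,48,56),k(557,388)),((44,48,60),k(554,478)),((-75,75,22),k(609,229)),((-75,-75,22),k(312,226))]
p,res,T=fitpose(C,pts,np.load("tray.npy")); print(p[:2].round(1),np.degrees(p[2]).round(2),np.load("tray.npy")); print(res.round(1)); np.save("tray2.npy",p)
C=load("w4"); k=lambda u,v:np.array([u/1.4286,v/1.4286])
A,B=atz(C,k(100,97),250),atz(C,k(685,160),250); print("sheet top",A.round(1),B.round(1),np.degrees(np.arctan2(*(A-B)[[1,0]])).round(2)); 
bx=atz(C,k(307,135),225); print("bin corner",bx.round(1))
t=np.radians(49); R=np.array([[0,-np.cos(t),np.sin(t)],[1,0,0],[0,-np.sin(t),-np.cos(t)]]).T; R[:,1]=np.cross(R[:,2],R[:,0])
print(np.linalg.det(R))
u=(A-B)/np.linalg.norm(A-B); m=bx-u*148; print("mid guess",m.round(1))
r.command_gripper(60)
r.goto([m[0],-330,300],rot(180)); pos=[m[0],m[1]+75,258]
r.goto(pos,R); r.wait(.3); C,im=snap("wrist","w9"); print((-C[1].T@C[2]).round(),C[1][2].round(2),r.sense()["time"])
cv2.imwrite("pics/w9b.png",cv2.resize(im,(800,600),interpolation=cv2.INTER_CUBIC)[:,:,::-1])
E
```

```text
[538.8 -60.9] -28.39 [ 5.38552986e+02 -6.01202614e+01 -4.86444963e-01]
[[-0.2  0.2]
 [ 0.8  1.1]
 [ 0.2  0.2]
 [ 0.2 -0.5]
 [-1.4 -0.8]]
sheet top [ 724.  -485.3  250. ] [ 292.  -441.8  250. ] -5.76
bin corner [ 578.5 -459.1  225. ]
1.0
mid guess [ 431.2 -444.2  225. ]Traceback (most recent call last):
  File "<stdin>", line 13, in <module>
workcell.PlanningError: the arm cannot take that pose within its joint ranges
```

```bash
python3 - <<'E'
from h import *
from scipy.spatial.transform import Rotation as Ro
m=np.array([431,-444,225.]); tgt=np.array([431,-435,215.])
# camera in tool frame from the present pose
C=cam("wrist"); E=np.array(r.sense()["eef_rot"]); P=np.array(r.sense()["tool_pos"])
co=E.T@(-C[1].T@C[2]-P); cl=E.T@C[1][2]; print(co.round(),cl.round(2))
for tilt in (49,42,35,28,20,12):
    R=Ro.from_euler("x",tilt,degrees=True).as_matrix().T@rot(180)   # tool z towards -y
    if R[1,2]>0: R=Ro.from_euler("x",tilt,degrees=True).as_matrix()@rot(180)
    look=R@cl; pos=tgt-look*265-R@co
    q=r.solve_ik(pos,R); print(tilt,pos.round(),None if q is None else np.round(q))
    if q is not None: break
r.set_joints(q); r.wait(.3); C,im=snap("wrist","w9"); print((-C[1].T@C[2]).round(),C[1][2].round(2),r.sense()["time"])
cv2.imwrite("pics/w9b.png",cv2.resize(im,(800,600),interpolation=cv2.INTER_CUBIC)[:,:,::-1])
E
```

```text
[  82.   -1. -157.] [-0.28  0.    0.96]
49 [ 430. -356.  272.] None
42 [ 430. -364.  281.] None
35 [ 430. -372.  290.] [-41. -10. 112. -31.  57. 151.]
[ 431. -351.  466.] [ 0.   -0.32 -0.95] 107.8
```

View pics/w9b.png

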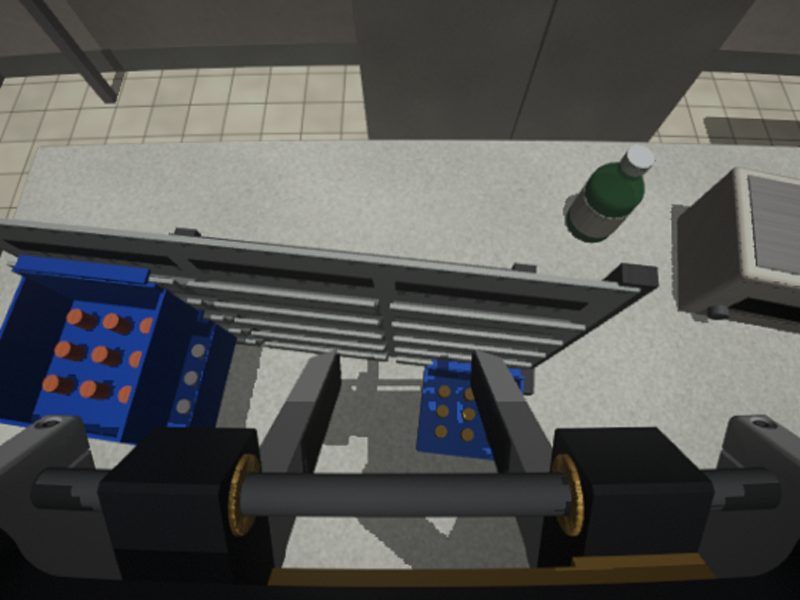

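```bash
python3 - <<'E'
import cv2
im=cv2.imread("pics/w9.png")[170:260,100:420]; cv2.imwrite("pics/w9z.png",cv2.resize(im,None,fx=2.5,fy=5,interpolation=cv2.INTER_CUBIC))
E
```

```text
(no output)
```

View pics/w9z.png

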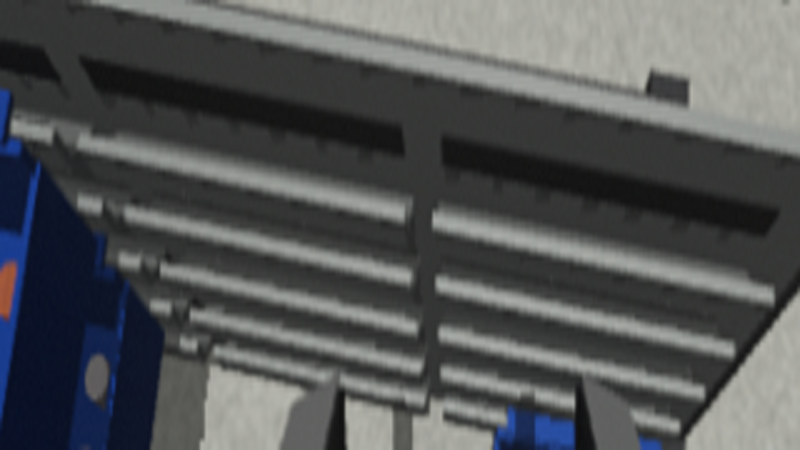

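```bash
python3 - <<'E'
from h import *
C=load("w9"); k=lambda u,v:(100+u/2.5,170+v/5)
L=np.array([atz(C,k(*p),215) for p in ((80,138),(245,173),(408,209),(435,216),(600,253),(770,292))]); print(L.round(1))
S=np.array([atz(C,k(*p),250) for p in ((150,10),(440,63),(790,142))]); print("sheet",S.round(1))
c=np.polyfit(L[:,0],L[:,1],1); print("yaw",np.degrees(np.arctan(c[0])),(np.polyval(c,L[:,0])-L[:,1]).round(1)); c2=np.polyfit(S[:,0],S[:,1],1); print("sheet yaw",np.degrees(np.arctan(c2[0])), np.polyval(c,450)-np.polyval(c2,450))
print("bin lip corner",atz(C,k(12,92),218).round(1),atz(C,k(38,165),205).round(1))
m=load("w4"); q=lambda u,v:atz(m,(u/1.4286,v/1.4286),215).round(1)
print("w4 louvre?",q(620,185),q(345,150),q(480,168))
for n in ("louvre","panel"):print(n,[(np.round(d["xyz"]).tolist(),round(d["score"],2)) for d in r.find_in("wrist",n)])
E
```

```text
[[ 571.3 -453.2  215. ]
 [ 508.8 -446.1  215. ]
 [ 449.4 -439.1  215. ]
 [ 439.7 -437.8  215. ]
 [ 380.9 -430.8  215. ]
 [ 320.6 -423.4  215. ]]
sheet [[ 532.1 -461.4  250. ]
 [ 437.1 -451.6  250. ]
 [ 326.2 -438.   250. ]]
yaw -6.791872974767583 [-0.2  0.1  0.2  0.   0.  -0.2]
sheet yaw -6.506079959316692 13.396950355327988
bin lip corner [ 597.2 -461.3  218. ] [ 592.5 -451.8  205. ]
w4 louvre? [ 322.5 -422.7  215. ] [ 550.4 -448.5  215. ] [ 440.5 -434.8  215. ]
louvre [([566.0, -439.0, 184.0], 0.85)]
panel [([562.0, -435.0, 182.0], 0.61)]
```

The louvre edge fits a line to 0.2 mm (yaw -6.8°), and the sheet comes out 13.4 mm behind it, against 14 mm given. I grip the handle and carry the tray to a standoff.

```bash
cat >> h.py <<'E'
YP=-6.79; n=np.array([np.sin(np.radians(YP)),-np.cos(np.radians(YP)),0]) # into the panel
EDGE=np.array([445.,-438.5,215])
HR=rot(YP+180)
def hang(out,up): # TCP so that the lip point is `out` before and `up` above the edge
    return EDGE-n*(79.5+out)+[0,0,up-16]
E
python3 - <<'E'
from h import *
np.save("tray.npy",np.load("tray2.npy")); T,a=tray(); t=T([0,0,0])[:2]
print("n",n,hang(0,0)); q=r.solve_ik(hang(0,20),HR); print(q)
r.command_gripper(34,60); r.goto([445,-300,330],rot(180)); r.goto([*t,180],rot(a-90)); print(np.round(r.sense()["joints"]))
r.move_l([*t,76],150); r.command_gripper(0,60); print("w",r.sense()["grip_width"]); f0=fz()
r.move_l([*t,90],40); r.wait(.3); print("load",(fz()-f0).round(1),r.sense()["ft_torque"]); r.move_l([*t,290],150)
p=hang(90,60); r.move_l([*p[:2],290],150,HR); r.move_l(hang(50,35),100); r.wait(.4)
p=here(); C,im=snap("wrist","w10"); print(p,hang(50,35),r.sense()["time"],np.round(r.sense()["joints"]))
k=lambda X:(proj(C,X)/.7).round(1)
v=np.array([-n[1],n[0],0]); lip=p+n*79.5+[0,0,16]
for s in (-70,70): print("lip top outer",k(lip+n*7.5+v*s+[0,0,3]),"plate",k(lip-n*7.5+v*s+[0,0,3]),"edge",k(EDGE+v*s))
cv2.imwrite("pics/w10b.png",cv2.resize(im,(800,600),interpolation=cv2.INTER_CUBIC)[:,:,::-1])
E
```

```text
n [-0.11823066 -0.99298616  0.        ] [ 454.39933758 -359.55760041  199.        ]
[-4.95590651e+01  5.12363055e+00  1.00245736e+02 -2.54444375e-14
  7.46306333e+01  1.37230935e+02]
[-18.   2. 107.  -0.  70. 100.]
w 9.596797885280957
load [  0.9  -1.2 -11.5] [-3.55484166e-02  2.24152760e-01  1.51919663e-04]
[ 460.42589804 -309.82302438  234.2663523 ] [ 460.31087064 -309.90829249  234.        ] 116.9833 [-46.   1. 103.  -0.  76. 141.]
lip top outer [630.2 170.9] plate [624.1 218.8] edge [593.3  57.7]
lip top outer [187.9 170.4] plate [193.8 218.3] edge [224.5  57.2]
```

View pics/w10b.png

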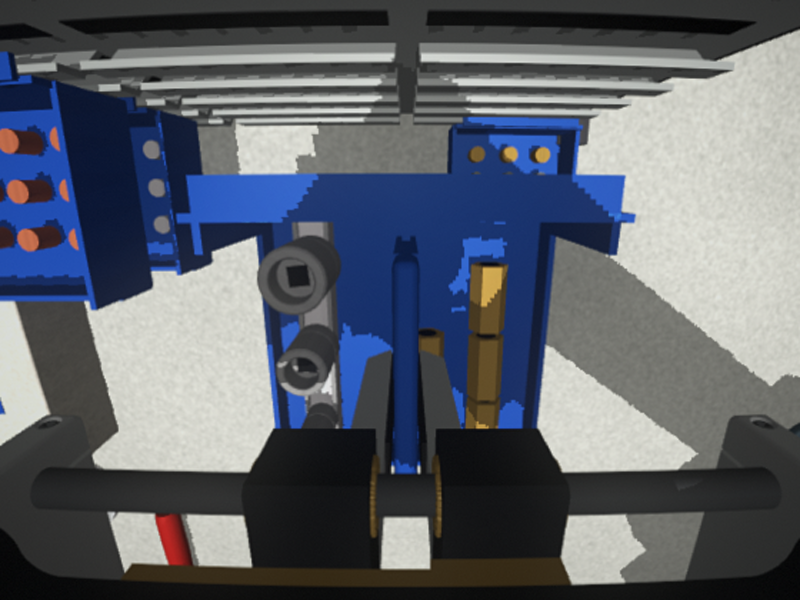

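The tray is held level. The lip shows at rows 175–222, the louvre edge at row ~59, and both lie within about 2 mm of prediction; the lip sits about 2.5 mm low. I move in, then lower with force checks.

```bash
python3 - <<'E'
from h import *
r.move_l(hang(50,24),80); r.move_l(hang(0,24),60); r.wait(.3); f0=fz(); print(f0.round(1))
for up in (18,16,14,12,10,8,6,4,3,2,1,0,-1,-2):
    r.move_l(hang(0,up),30); r.wait(.1); f=fz()-f0; print(up,f.round(1),round(r.sense()["tool_pos"][2]-199,1))
    if f[2]>9 or (up>5 and f[2]>4) or np.abs(f[:2]).max()>12: break
print(r.sense()["time"])
C,im=snap("wrist","w11"); cv2.imwrite("pics/w11b.png",cv2.resize(im,(800,600),interpolation=cv2.INTER_CUBIC)[:,:,::-1])
E
```

```text
[ 0.7 -0.1 -7.6]
18 [-0.4  0.2  0.1] 18.2
16 [-0.5  0.6  0.1] 16.0
14 [-0.3  0.1 -0.5] 14.0
12 [-0.4 -0.   0.7] 12.1
10 [-0.6  1.3 -0.4] 10.1
8 [-0.5 -0.2 -0.5] 8.0
6 [ 0.2  0.  -0.6] 6.0
4 [-1.4  0.6 -0.1] 4.0
3 [-0.4  0.8  0.8] 3.0
2 [-0.5  0.2 -0.4] 2.0
1 [-0.5  0.2  0.2] 1.0
0 [-1.5  0.6  3. ] 0.3
-1 [-2.9  2.   7.9] -0.4
-2 [-2.5  1.2 10.1] -1.5
125.05
```

View pics/w11b.png

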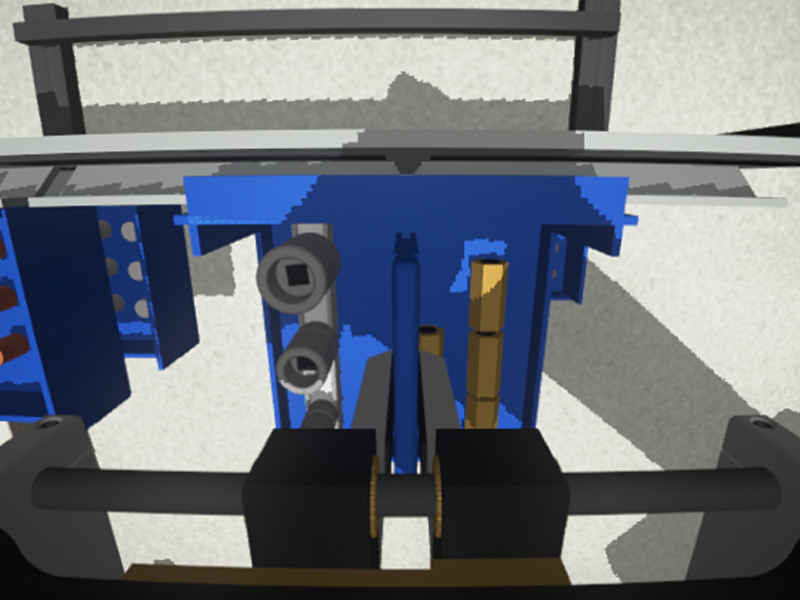

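The lip took the full weight at nominal height and the louvre edge (row ~202) runs under the lip. I release gently, retreat and check.

```bash
python3 - <<'E'
from h import *
r.command_gripper(0,3); r.wait(.5); print(fz().round(1)); r.command_gripper(13); r.wait(.5); r.command_gripper(32); r.wait(.3)
r.move_l(here(z=330),120); r.wait(.5); p=hang(60,0); r.goto([p[0],p[1],345],HR); r.wait(.3); C,im=snap("wrist","w12"); print(r.sense()["time"],brass(C,im,150)[:6],fz())
k=lambda X:(proj(C,X)/.7).round(1)
v=np.array([-n[1],n[0],0])
for s in (-70,70): print("lip outer",k(EDGE+n*7.5+v*s+[0,0,3]),"plate",k(EDGE-n*7.5+v*s+[0,0,3]))
cv2.imwrite("pics/w12b.png",cv2.resize(im,(800,600),interpolation=cv2.INTER_CUBIC)[:,:,::-1])
E
```

```text
[ 2.6  1.9 -4.7]
129.9917 [(array([ 410.9, -381. ]), np.float64(84.0), array([17.3, 34.2]), 469, (320, 125)), (array([ 444.2, -348.9]), np.float64(82.3), array([13.1, 34.5]), 333, (294, 157)), (array([ 417. , -326.8]), np.float64(83.7), array([17.2, 70.8]), 838, (318, 173)), (array([580.2, -93.6]), np.float64(76.2), array([ 14.8, 105.8]), 446, (219, 347)), (array([396.4, -71.7]), np.float64(90.0), array([ 15. , 105.8]), 442, (347, 347)), (array([805.5, -32.4]), np.float64(87.6), array([ 9.1, 75.7]), 169, (86, 390))] [ 0.17115591  1.43730219 -0.35922718]
lip outer [521.   76.9] plate [519.5 103.1]
lip outer [292.2  77. ] plate [293.6 103.2]
```

View pics/w12b.png

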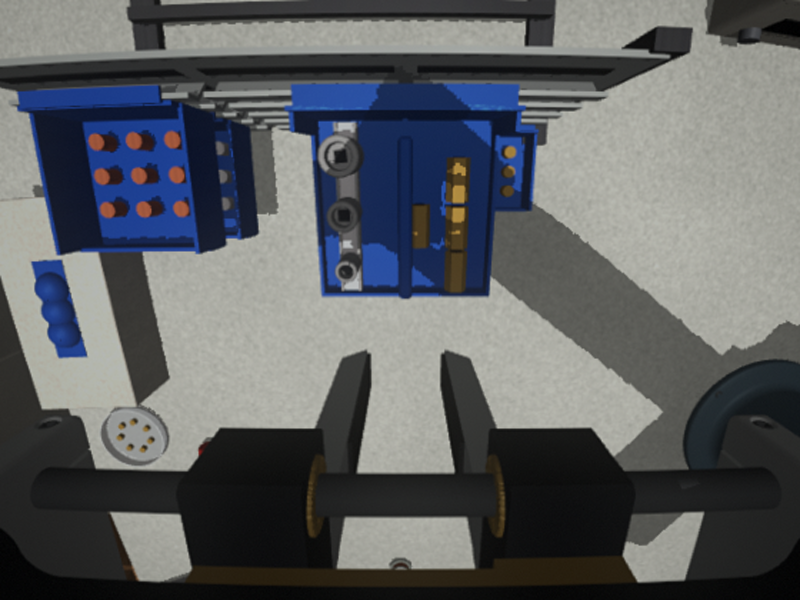

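```bash
python3 -c "
from h import *
r.wait(.5); print(r.finish_job(), r.sense()['time'])"
```

```text
the job is handed in; nothing more can be done
the job is handed in; nothing more can be done
```

The tray is loaded and hanging on the free stretch of the top louvre, and I handed the job in at about 130 s of the 210 s allowed. No verdict is reported.

- **Sockets:** S, M and L are on their clips in size order. In each press the force rose at 12–14 mm and dropped as the socket snapped, and the socket bottomed at home height.
- **Middle socket:** It took six tries. My first tray pose was about 5 mm off, and some early contacts may also have shifted the tray. I refitted it from a near picture.
- **Nuts:** Only four nuts were seen. All four lie in the open half: three in a row and one beside the handle. The last look at the bench found none left.
- **Hanging:** The lip took the full weight at the expected height, with the louvre edge visible under it.
- **Last picture:** The tray hangs square beside the bin with all sockets and nuts in place, and the gripper is clear. In it the lip appeared about 2 mm further out than predicted relative to the louvre, against an 8 mm limit. I did not measure the nose-down lean separately.
- **Bystanders:** I made no contact with the block, coil or screwdriver that I know of. I did not re-measure them at the end.

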